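# Dress the display board of a craft stall

### The arm

A 6-joint arm with a two-finger parallel gripper is mounted at the origin on the work surface. World frame = base frame: x ahead of the robot, y to its left, z up, the work surface at z = 0. Lengths are in m, angles in rad, forces in N, time in s.
With the tool pointing down it reaches from about 0.3 to 0.825 m from the base axis. Payload 5.4 kg.
Tool frame: the origin (TCP) lies at the very end of the fingers, on their centre line; the grasp point (between the pads) lies 19 mm behind it (env.hold_point_z is the distance from the TCP to the grasp point, in m); z points along the fingers, y is the line along which they close (so a half turn about z gives the same grasp; the last joint's range is limited). The gripper opens to 92 mm and grips with 3 to 60 N. Pads are 20 mm wide; open, the fingers measure 128 mm over their backs; the gripper's body (75 mm by 189 mm) begins 69 mm behind the grasp point.
Start: joints at [-1.479, 0.158, 1.597, -0, 1.386, -0.21], TCP at [0.171, -0.549, 0.215] pointing down, gripper open.
Joint ranges: [-2.91, 2.91], [-0.94, 2.29], [0.18, 2.7], [-1.29, 4.43], [0.17, 2.64], [-3, 3]. Speed limits (rad/s): [2.57, 2.57, 3.14, 3.14, 3.14, 3.14].

### API

Orientations are given as [roll, pitch, yaw] about the fixed x, y, z axes, in that order (R = Rz(yaw) Ry(pitch) Rx(roll)).
In Python, from cell import env gives the robot as it stands. The module is installed in compiled form; this text tells all that it offers. Calls block until the motion is done:
- env.move_pose(position, orientation): joint-space move of the TCP to a pose.
- env.movel(position, frame=None, rate=0.15): straight line of the TCP; frame=None keeps the orientation; rate is the mean speed in m/s.
- env.move_j(angles): joint-space move.
- env.move_gripper(opening): opening from 0.0 (shut) to 1.0 (fully open); the grip force is fixed at half the most; returns when the fingers have stopped.
- env.pause(seconds).
- env.solve_ik(position, orientation): joint angles nearest the present ones, or None.
- env.capture(name): name is "side" or "top"; returns the picture (384x512x3 uint8, red, green, blue); there is no depth.
- env.camera_info(name): a dict with "fx", "fy", "cx", "cy" (pixels), "world_from_camera" (4x4, takes a point from camera to world coordinates). Camera axes: x right, y down, z forward; pixel columns grow to the right and rows downward; lengths in m; the calibration is good to about 2 mm. A picture is of the moment at which its call begins. camera_info takes no time and is no camera call.
A pose or a line that the arm cannot do raises env.Unreachable and nothing moves.
- env.finish_job(): hands the job in; it is judged then, once.
Trained networks look in the newest picture that a camera, given by its name, has taken for a name from the list of things; names that differ only in an ending like _2 or _b are one class to them, and where a whole thing is asked for, a point or a joint stands for the part that bears it (a point fixed in the world has none). Each returns a list of dicts, best first, with "confidence" (0 to 1); they miss things now and then, are a little off and sometimes report something else, mostly with a low value. They report only what shows in the picture. A call takes as long as a camera call. They do not tell look-alikes from the thing itself.
- env.silhouettes(camera, label): "pixels" (384x512 bool, what is visible of it) and "rect" ([left, top, width, height] in pixels, round what is visible of it).
Readings, each from a call of its own:
- env.read_t(): time.
- env.read_qpos(): joint angles.
- env.read_joint_vel(): joint speeds.
- env.read_joint_efforts(): joint torques, N m.
- env.read_position(): TCP position.
- env.read_orientation(): TCP orientation.
- env.read_wrist_force(): force on the tool from outside, world axes, zero at the start.
- env.read_moment(): the same for the moment, N m.
- env.read_finger_gap(): opening from 0.0 (shut) to 1.0 (fully open).
- env.read_grip_force(): force on a finger pad.
Only numpy, scipy, OpenCV 4.12 (cv2) and the standard library are available. Lean on these libraries where they do the work, as an engineer would, in place of code of your own. Each camera call takes 0.05 s, during which the arm holds its last target. There are 200 camera calls.

### The job

Set out the crafts on the display board of the stall, whose front is its red-painted edge: put the wooden coaster midway between the two planters and stand the amber jar lantern upright on the middle of it, gently and without dropping it; stand the toy truck directly behind the blue planter, sideways on (parallel to the red edge), and the toy rocket upright directly in front of the yellow planter, both centred on their planter with a clear gap of no more than about 5 cm. Leave the hammer, the paint tin and the roll of tape where they are.

Things in the scene. Friction and masses are not known exactly. Their poses are not given: they have to be found in the camera images.
- board: Fixed light-wood display board lying on the table, 270 (x) by 300 (y) by 12 mm thick, its top 12 mm above the table. The edge painted red (16 mm wide) is its front and faces roughly towards the robot. Origin: centre of its underside, midway between the two planters; +x points from the red front edge to the back, +y to the left as seen from the front, z up.
- planter_blue: Blue round planter with a small green succulent, fixed on the board; 56 mm across the rim (50 at the foot), 45 mm tall, 60 with leaves. Origin: centre of its underside, at the board's top; axes parallel to the board's (+x to the back, +y left). It stands 88 mm left or right of the board's centre, the yellow planter on the other side.
- planter_yellow: Yellow round planter, otherwise the same as the blue one, fixed 88 mm from the board's centre on the other side, axes parallel to the board's.
- coaster: Loose round wooden coaster, 60 mm in diameter, 12 mm thick, with seven orange bottle caps let into its top. About 40 g. Origin: centre of its underside, z up. Any yaw.
- lantern: Loose upright amber glass jar with a black lid (a jar lantern), 50 mm in diameter, 85 mm tall, about 180 g. Origin: centre of its underside, z up. Any yaw.
- truck: Loose wooden toy truck with green cab and four black wheels, 90 long (x) by 40 wide (y) by 50 mm tall over the cab; cargo box top at 44 mm, flat sides from 8 mm up. About 100 g. Origin: centre of its underside, at the foot of the wheels; +x points to the cab, z up. The wheels do not turn. Grip it across the width at mid length.
- rocket: Loose upright toy rocket: white round body 36 mm in diameter from 14 to 62 mm height, red pointed nose to 90 mm, grey foot 44 mm in diameter. About 80 g. Origin: centre of its underside, z up. Any yaw.
- hammer: Bystander: a loose hammer lying flat on the table beyond the loose crafts, 240 mm long, its handle pointing roughly along y (robot's left-right). Origin: near the middle of its length, at table height. Leave it alone.
- paint_tin: Bystander: a loose plain steel tin, 68 mm in diameter, 65 mm tall. Origin: centre of its underside. Leave it alone.
- tape: Bystander: a loose brown roll of tape lying flat, 90 mm outside diameter, 45 mm tall. Origin: centre of its underside. Leave it alone.
Things that resemble listed ones, but are neither listed nor needed, are in the scene too. What is shaped like the rocket but purple is not meant. Several things have the shape of the coaster; the one meant has the colours described above.

How it is judged:
By the outcome, as a careful person would: the job done as asked, in the order asked, and still so for the second after the job is handed in, with the robot touching nothing.
It also fails if it takes over 120 s, if anything falls off the work surface, if the arm or the gripper's body presses on something with over 40 N, if the wrist force passes 120 N, or if a joint passes its speed limit or range.

## Working session

There is one attempt and no reset: what is moved stays moved. The work goes in short steps, each a Python script; the robot and the scene stay as the last script left them, time stands still between calls to the robot, and variables do not carry over. Pictures are saved under pics/ and viewed, at most 14 in all, crops included, and the job is handed in when it is done.

```bash
mkdir -p pics; python3 - <<'E'
from cell import env
import cv2,numpy as np
for n in("top","side"):
    im=env.capture(n); cv2.imwrite(f"pics/{n}0.png",cv2.resize(im[:,:,::-1],(800,600)))
    np.save(f"pics/{n}0.npy",im)
    i=env.camera_info(n); print(n,i["fx"],i["fy"],i["cx"],i["cy"],np.round(i["world_from_camera"],3).tolist())
    for l in ["board","planter_blue","planter_yellow","coaster","lantern","truck","rocket","hammer","paint_tin","tape"]:
        print(l,[(np.array(d["rect"]).tolist(),round(d["confidence"],2)) for d in env.silhouettes(n,l)])
print(env.read_t(),env.hold_point_z)
E
```

```text
top 387.4742014221247 387.4742014221247 260.8044684044974 191.30827620347574 [[-0.017, -0.994, 0.11, 0.471], [-1.0, 0.016, -0.013, 0.089], [0.011, -0.11, -0.994, 1.018], [0.0, 0.0, 0.0, 1.0]]
board [([157.8, 149.3, 121.3, 112.4], 0.85)]
planter_blue [([238.1, 192.4, 23.5, 18.8], 0.62), ([333.2, 180.6, 23.8, 20.8], 0.49)]
planter_yellow [([171.8, 202.9, 22.4, 14.9], 0.7)]
coaster [([333.9, 183.3, 25.0, 18.4], 0.72), ([303.5, 144.9, 22.2, 24.1], 0.56), ([319.9, 100.3, 86.9, 38.7], 0.29)]
lantern [([402.8, 174.2, 29.5, 25.9], 0.89)]
truck [([397.9, 221.5, 42.6, 39.5], 0.94), ([86.2, 155.7, 36.1, 27.5], 0.59)]
rocket [([337.5, 223.8, 20.7, 20.4], 0.71), ([341.9, 258.9, 25.8, 15.1], 0.54)]
hammer [([316.8, 100.5, 90.0, 39.8], 0.93)]
paint_tin [([86.4, 154.0, 33.8, 29.9], 0.92)]
tape [([86.1, 236.0, 41.3, 32.5], 0.74)]
side 356.5184440590332 356.5184440590332 251.8785894802182 189.3480062907481 [[-0.822, -0.279, 0.495, 0.121], [-0.569, 0.426, -0.703, 0.736], [-0.015, -0.86, -0.51, 0.521], [0.0, 0.0, 0.0, 1.0]]
board [([154.2, 183.7, 159.1, 105.3], 0.76)]
planter_blue [([248.7, 185.9, 21.3, 26.4], 0.55)]
planter_yellow [([202.7, 221.9, 25.6, 28.0], 0.57)]
coaster [([250.4, 170.0, 13.7, 4.3], 0.78), ([279.8, 160.8, 19.7, 17.0], 0.49)]
lantern [([312.6, 126.7, 12.4, 23.8], 0.61)]
truck [([343.9, 141.7, 24.1, 22.9], 0.58)]
rocket [([346.6, 159.0, 18.7, 29.9], 0.8), ([320.4, 152.8, 10.6, 34.9], 0.58)]
hammer []
paint_tin [([85.3, 252.5, 44.2, 47.5], 0.76), ([280.9, 162.7, 18.7, 13.2], 0.42)]
tape [([164.5, 296.1, 54.3, 66.5], 0.65)]
1.1 0.0187
```

View pics/top0.png

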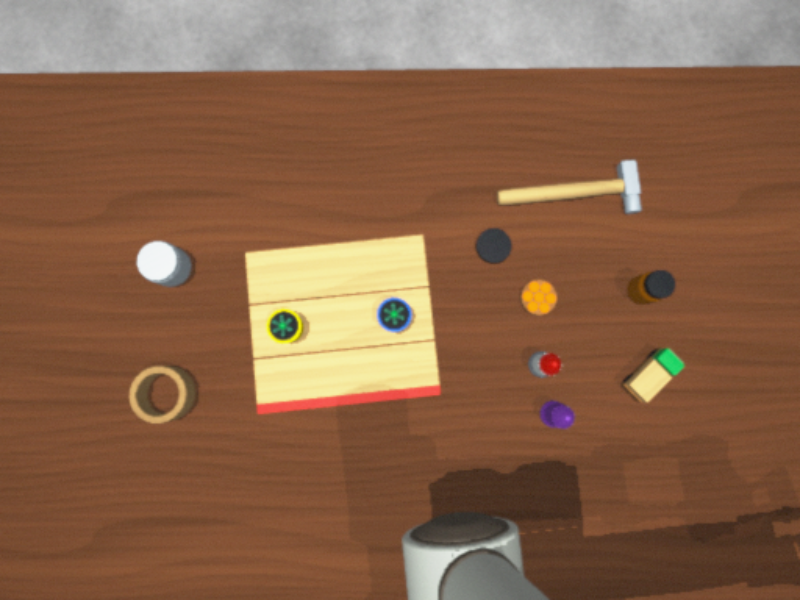

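View pics/side0.png

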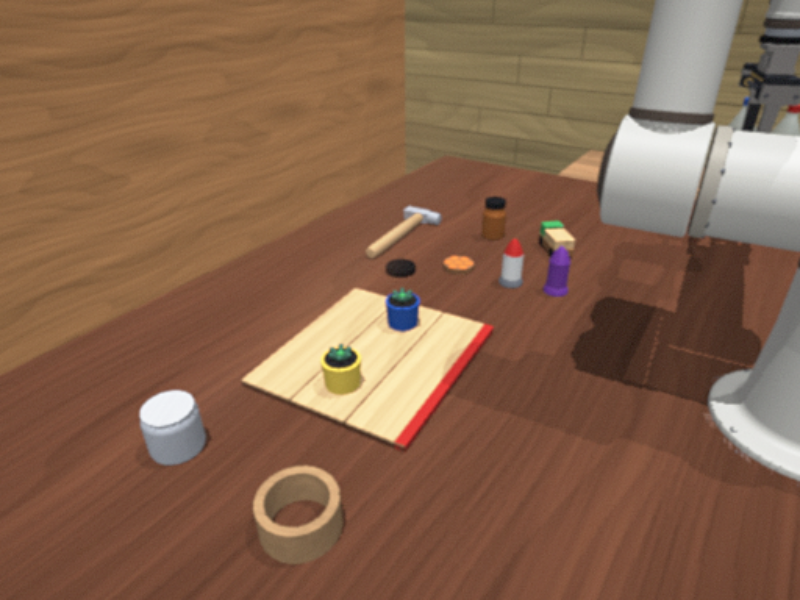

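In the top picture (800 px scale) there are two coaster shapes: orange-capped at (540,297) and black at (494,245). The orange one fits the description. There are two rocket shapes: red and white at (548,364) and purple at (558,415). The red and white one is meant. The lantern is at (652,287), the truck at (655,375) with its cab up and to the right, and the red edge is at the bottom of the board.

```bash
cat > h.py <<'E'
from cell import env
import numpy as np,cv2
from scipy.optimize import least_squares
def proj(P,cam):
    i=env.camera_info(cam);T=np.linalg.inv(i["world_from_camera"])
    p=np.asarray(P)@T[:3,:3].T+T[:3,3]
    return np.c_[i["fx"]*p[:,0]/p[:,2]+i["cx"],i["fy"]*p[:,1]/p[:,2]+i["cy"]]
def ray(uv,cam,z):
    i=env.camera_info(cam);W=np.array(i["world_from_camera"])
    d=W[:3,:3]@[(uv[0]-i["cx"])/i["fx"],(uv[1]-i["cy"])/i["fy"],1]
    return (W[:3,3]+d*(z-W[2,3])/d[2])[:2]
def rings(*rz):
    a=np.linspace(0,2*np.pi,36,endpoint=False)
    return np.vstack([np.c_[r*np.cos(a),r*np.sin(a),0*a+z] for r,z in rz])
def box(x0,x1,y,z0,z1):
    return np.array([[x,s,z] for x in(x0,x1) for s in(-y,y) for z in(z0,z1)])
S={"coaster":rings((.03,0),(.03,.012)),"lantern":rings((.025,0),(.025,.085)),
 "rocket":rings((.022,0),(.018,.014),(.018,.062),(.001,.09)),"truck":np.vstack([box(-.045,.045,.02,0,.044),box(.02,.045,.02,0,.05)])}
def hull_mom(P,cam):
    m=cv2.moments(cv2.convexHull(proj(P,cam).astype(np.float32)))
    return np.array([m["m10"],m["m01"]])/m["m00"],m
def place(P,x,y,yaw,z=0):
    c,s=np.cos(yaw),np.sin(yaw);return P@np.array([[c,s,0],[-s,c,0],[0,0,1]])+[x,y,z]
def fit(name,mask,cam,z=0,yaw=0):
    """x,y whose rendered silhouette has the centroid of the mask"""
    v,u=np.nonzero(mask);c=np.array([u.mean(),v.mean()])
    x0=ray(c,cam,z+.02)
    r=least_squares(lambda q:hull_mom(place(S[name],*q,yaw,z),cam)[0]-c,x0,x_scale=.01)
    return r.x,hull_mom(place(S[name],*r.x,yaw,z),cam)[1]["m00"]/mask.sum()
def down(yaw): return [np.pi,0,yaw]
E
python3 - <<'E'
from h import *
im=np.load("pics/top0.npy");hsv=cv2.cvtColor(im,cv2.COLOR_RGB2HSV).astype(int);H,Sa,V=hsv[...,0],hsv[...,1],hsv[...,2]
rgb=im.astype(int)
env.capture("top");env.capture("side")
def win(m,x0,x1,y0,y1):
    w=np.zeros_like(m);w[y0:y1,x0:x1]=m[y0:y1,x0:x1];return w
# networks
for l,sel in(("coaster",(345,190)),("lantern",(417,187)),("rocket",(350,233)),("truck",(419,240))):
    for cam in("top","side"):
        for d in env.silhouettes(cam,l):
            if d["confidence"]<.4:continue
            p,a=fit(l,d["pixels"],cam);print(l,cam,p.round(4),"area ratio",round(a,2),d["rect"])
# colour
c=win((H<22)&(H>8)&(Sa>200)&(V>180),325,365,175,210);print("coaster colour",c.sum(),fit("coaster",c,"top"))
# board
b=win(((V>170)&(Sa<170))|((H<6)|(H>174))&(V>130)&(Sa>170)|(H>95)&(H<125)&(Sa>150),150,290,145,268).astype(np.uint8)
k=cv2.findContours(b,cv2.RETR_EXTERNAL,cv2.CHAIN_APPROX_NONE)[0];k=cv2.convexHull(max(k,key=cv2.contourArea))
w=np.array([ray(p[0],"top",.012) for p in k]);r=cv2.minAreaRect((w*1000).astype(np.float32));print("board rect",r)
def cen(m,z):
    v,u=np.nonzero(m);return ray((u.mean(),v.mean()),"top",z).round(4),m.sum()
red=win(((H<6)|(H>174))&(V>130)&(Sa>170),150,290,235,270);print("red",cen(red,.012))
for n,m in(("blue",win((H>100)&(H<130)&(Sa>150),232,270,185,220)),("yellow",win((H>24)&(H<34)&(Sa>200)&(V>150),165,200,190,225))):
    kk=cv2.convexHull(np.argwhere(m)[:,::-1].astype(np.int32));e=cv2.minEnclosingCircle(kk);print(n,ray(e[0],"top",.057).round(4),e,cen(m,.05))
g=win((H>45)&(H<80)&(Sa>150),405,445,215,250);t=win((V>140)&(H<30)&(Sa<170),390,445,215,265)
print("truck green",cen(g,.05),"box",cen(t,.044))
cv2.imwrite("pics/crop.png",cv2.resize(im[140:270,295:445,::-1],None,fx=5,fy=4.6*1,interpolation=cv2.INTER_CUBIC)[:600])
E
```

```text
coaster top [ 0.583  -0.1417] area ratio 0.95 [332.7, 179.9, 22.9, 23.9]
coaster top [ 0.6726 -0.0709] area ratio 1.04 [304.8, 143.1, 20.9, 24.7]
coaster side [ 0.5841 -0.1438] area ratio 1.01 [281.7, 161.9, 18.9, 14.9]
coaster side [ 0.6721 -0.0692] area ratio 1.02 [248.2, 169.9, 18.3, 5.7]
lantern top [ 0.5926 -0.317 ] area ratio 1.12 [401.4, 173.3, 30.6, 24.2]
lantern side [ 0.6055 -0.3533] area ratio 1.04 [309.9, 126.7, 12.9, 25.4]
rocket top [ 0.3882 -0.1604] area ratio 1.05 [343.7, 259.3, 26.0, 16.6]
rocket top [ 0.4701 -0.1447] area ratio 0.97 [339.3, 222.3, 19.2, 21.9]
rocket top [0.5413 0.1876] area ratio 0.02 [156.6, 149.4, 125.9, 114.2]
rocket side [ 0.4824 -0.1747] area ratio 1.04 [319.4, 154.6, 13.7, 32.2]
rocket side [ 0.391  -0.1662] area ratio 0.99 [348.5, 158.7, 17.1, 30.0]
truck top [ 0.4502 -0.3194] area ratio 1.06 [395.9, 221.5, 43.7, 38.3]
truck side [ 0.4562 -0.3391] area ratio 1.6 [342.5, 142.3, 24.6, 23.4]
coaster colour 262 (array([ 0.58316683, -0.14525718]), np.float64(1.6331294054549386))
board rect ((545.6156005859375, 186.5959014892578), (272.2608642578125, 303.8447265625), 5.017943382263184)
red (array([0.4175, 0.1747]), np.int64(618))
blue [0.5532 0.0987] ((252.0, 201.0), 10.295730590820312) (array([0.5527, 0.0958]), np.int64(79))
yellow [0.537  0.2721] ((182.0978240966797, 208.6413116455078), 11.407919883728027) (array([0.5366, 0.2694]), np.int64(118))
truck green (array([ 0.4717, -0.34  ]), np.int64(168)) box (array([ 0.4388, -0.3077]), np.int64(458))
```

View pics/crop.png

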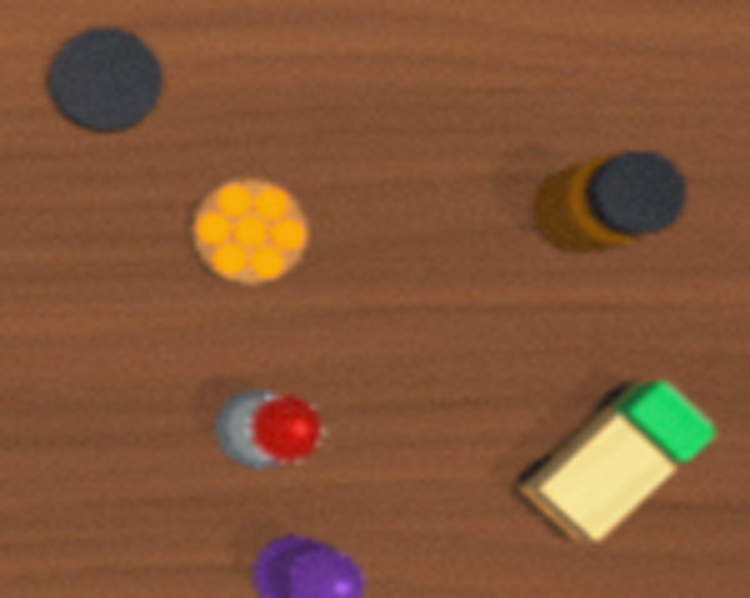

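The crop confirms the orange-capped coaster at crop (250,231) and the red and white rocket at (265,428), with the purple one below it. Top and side fits disagree for the tall things, so I overlay the projected models on both views.

```bash
python3 - <<'E'
from h import *
f=lambda x,y:((x+.5)/5-.5+295,(y+.5)/4.615-.5+140)
print("lid",ray(f(637,193),"top",.085),"nose",ray(f(287,428),"top",.076),"coaster",ray(f(251,231),"top",.012))
print("foot left edge",ray(f(215,428),"top",.005))
tr=[ray(f(*p),"top",.044) for p in((536,488),(617,413),(675,466),(598,541))];print("truck box",np.round(tr,4).tolist())
tg=[ray(f(*p),"top",.05) for p in((626,412),(660,381),(716,431),(682,461))];print("cab",np.round(tg,4).tolist())
P={"coaster":(*ray(f(251,231),"top",.012),0),"lantern":(*ray(f(637,193),"top",.085),0),"rocket":(*ray(f(287,428),"top",.076),0)}
g,b=np.mean(tg,0),np.mean(tr,0);yaw=np.arctan2(*(g-b)[::-1]);c=.5*(tg[1]+tg[2]+tr[0]+tr[3])/2
P["truck"]=(*c,yaw);print(P)
out=[]
for cam,(u0,v0) in(("top",(300,140)),("side",(260,110))):
    im=np.load(f"pics/{cam}0.npy")[v0:v0+135,u0:u0+150,::-1];im=cv2.resize(im,None,fx=2.66,fy=2.66,interpolation=cv2.INTER_CUBIC);
    for k,q in P.items():
        h=cv2.convexHull(proj(place(S[k],*q),cam).astype(np.float32))
        cv2.polylines(im,[np.int32((h-[u0,v0]+.5)*2.66)],True,(255,255,0),1)
    out.append(im)
o=np.hstack(out);print(o.shape);cv2.imwrite("pics/ov.png",o)
E
```

```text
lid [ 0.59187508 -0.31716746] nose [ 0.47130259 -0.14268035] coaster [ 0.58284244 -0.1443459 ]
foot left edge [ 0.47201508 -0.12252943]
truck box [[0.4369, -0.274], [0.4766, -0.3172], [0.4474, -0.3447], [0.408, -0.3034]]
cab [[0.477, -0.3193], [0.4934, -0.3374], [0.466, -0.3638], [0.4502, -0.3457]]
{'coaster': (np.float64(0.5828424374984362), np.float64(-0.14434589660701977), 0), 'lantern': (np.float64(0.591875077615572), np.float64(-0.31716746461808604), 0), 'rocket': (np.float64(0.4713025865441851), np.float64(-0.142680347473472), 0), 'truck': (np.float64(0.4510524186613579), np.float64(-0.31966618343714803), np.float64(-0.8224198037701065))}
(359, 798, 3)
```

View pics/ov.png

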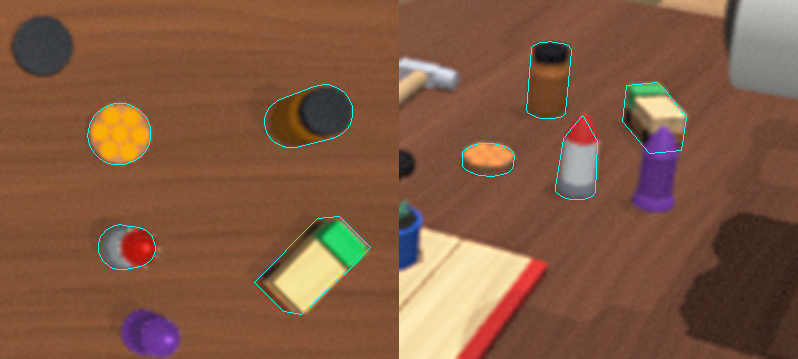

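The models drawn from the top-view fits line up in both pictures, so the side masks were simply off. Yellow is on the left and blue on the right. I start with the coaster.

```bash
cat >> h.py <<'E'
B=np.array([.5454,.186]);YB=.089
def bd(x,y): c,s=np.cos(YB),np.sin(YB);return B+[c*x-s*y,s*x+c*y]
ZT=.26
def go(xy,yaw,z=ZT): env.move_pose([*xy,z],down(yaw))
def pick(xy,yaw,z,op=1.0,lift=ZT):
    env.move_gripper(op);go(xy,yaw);env.movel([*xy,z+.06],rate=.2);env.movel([*xy,z],rate=.08);env.move_gripper(0.)
    print("gap mm",env.read_finger_gap()*92,"F",env.read_grip_force())
    env.movel([*xy,z+.05],rate=.1);env.movel([*xy,lift],rate=.25)
    print("held gap",env.read_finger_gap()*92,"wrist",np.round(env.read_wrist_force(),2),env.read_t())
def put(xy,yaw,z,op):
    go(xy,yaw);env.movel([*xy,z+.025],rate=.2);env.pause(.3);f0=env.read_wrist_force()[2]
    env.movel([*xy,z+.004],rate=.06);h=z+.004
    for h in np.arange(z+.003,z-.0045,-.001):
        env.movel([*xy,h],rate=.02);f=env.read_wrist_force()[2]-f0
        if f>1.: break
    print("touch at dz mm",(h-z)*1e3,"f",f)
    env.move_gripper(op);env.pause(.3)
    env.movel([*xy,h+.03],rate=.05);env.movel([*xy,ZT],rate=.25);print("t",env.read_t())
E
python3 - <<'E'
from h import *
for xy,y,z in(((.583,-.1444),0,.004),(bd(0,0),YB-np.pi/2,.016),((.5919,-.3172),0,.03),(bd(.08,-.088),YB-np.pi/2,.02),(bd(-.077,.088),YB,.03)):
    q=env.solve_ik([*xy,z],down(y));print(None if q is None else np.round(q,2))
pick((.583,-.1444),0,.004)
put(bd(0,0),YB-np.pi/2,.016,.9)
im=env.capture("top");np.save("pics/t1.npy",im)
cv2.imwrite("pics/t1.png",cv2.resize(im[140:275,140:300,::-1],(640,540),interpolation=cv2.INTER_CUBIC))
E
```

```text
[-0.44  0.47  1.66 -0.    1.01  1.13]
None
[-0.67  0.59  1.43 -0.    1.12  0.9 ]
None
[ 0.3   0.28  1.86 -0.    1.01  1.78]
gap mm 59.06108484526372 F 30.000489056110382
held gap 59.08975732308169 wrist [-1.11  0.19 -0.53] 8.1583Traceback (most recent call last):
  File "<stdin>", line 5, in <module>
  File "h.py", line 41, in put
    go(xy,yaw);env.movel([*xy,z+.025],rate=.2);env.pause(.3);f0=env.read_wrist_force()[2]
    ~~^^^^^^^^
  File "h.py", line 34, in go
    def go(xy,yaw,z=ZT): env.move_pose([*xy,z],down(yaw))
                         ~~~~~~~~~~~~~^^^^^^^^^^^^^^^^^^^
cell.Unreachable: the arm cannot take that pose within its joint ranges
```

```bash
python3 - <<'E'
from h import *
put(bd(0,0),YB+np.pi/2,.016,.9)
im=env.capture("top");np.save("pics/t1.npy",im)
cv2.imwrite("pics/t1.png",cv2.resize(im[140:275,140:300,::-1],(640,540),interpolation=cv2.INTER_CUBIC))
E
```

```text
touch at dz mm -3.469446951953614e-15 f 1.6907067978019337
t 15.0417
```

View pics/t1.png

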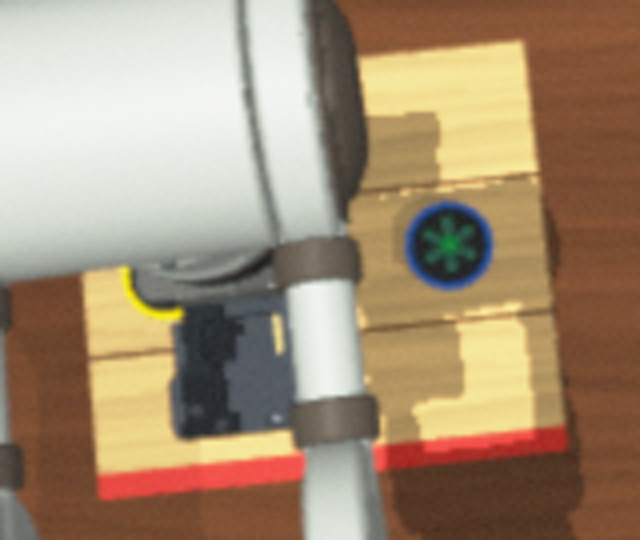

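The arm hides the coaster, at about (240,240) in the crop. I move to the lantern, lift it, and look from there.

```bash
python3 - <<'E'
from h import *
pick((.5919,-.3172),0,.032)
im=env.capture("top");np.save("pics/t2.npy",im)
cv2.imwrite("pics/t2.png",cv2.resize(im[110:290,140:450,::-1],(800,464),interpolation=cv2.INTER_CUBIC))
hsv=cv2.cvtColor(im,cv2.COLOR_RGB2HSV).astype(int);H,Sa,V=hsv[...,0],hsv[...,1],hsv[...,2]
m=(H<22)&(H>8)&(Sa>200)&(V>150);m[:180]=0;m[225:]=0;m[:,:195]=0;m[:,235:]=0
v,u=np.nonzero(m);print(m.sum(),"coaster",ray((u.mean(),v.mean()),"top",.024),"target",B)
E
```

```text
gap mm 48.944342403929085 F 30.000000586733222
held gap 49.18471648116234 wrist [-0.4  -0.19 -1.72] 21.3833
76 coaster [0.54395523 0.18707224] target [0.5454 0.186 ]
```

View pics/t2.png

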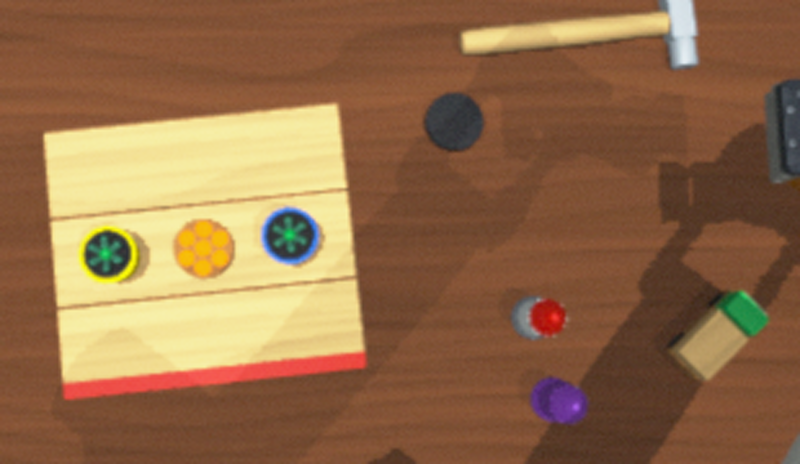

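The coaster sits at crop (205,248), between the planters at (108,254) and (290,236), about 1.5 mm from target. Next the lantern goes on it, then the truck.

```bash
python3 - <<'E'
from h import *
put((.5447,.1865),YB+np.pi/2,.056,.75)
pick((.451,-.3197),-.822+np.pi,.010)
im=env.capture("top");s=env.capture("side")
cv2.imwrite("pics/t3.png",np.hstack([cv2.resize(im[140:275,140:300,::-1],(400,338),interpolation=cv2.INTER_CUBIC),cv2.resize(s[150:285,150:310,::-1],(400,338),interpolation=cv2.INTER_CUBIC)]))
E
```

```text
touch at dz mm 3.0000000000000027 f 1.1301789669269184
t 27.7167
gap mm 40.01390242355919 F 29.99778538942337
held gap 39.59383754795995 wrist [-0.29  0.09 -1.23] 34.5333
```

View pics/t3.png

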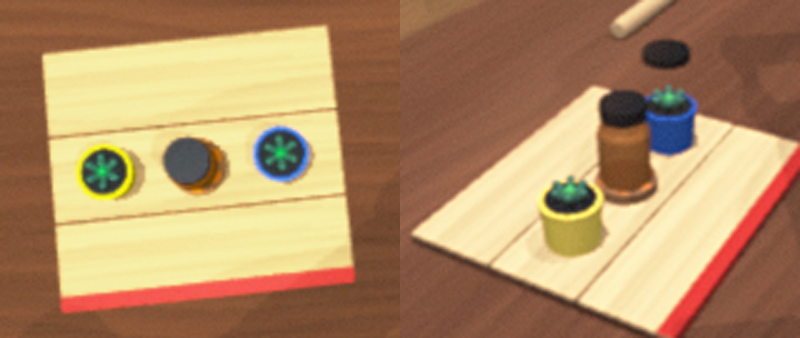

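Right view: the lantern stands upright on the coaster, lid at (625,105), coaster rim at (627,185). The touch trigger may have fired a little early, so I let the force settle before each reading.

```bash
sed -i 's/rate=.02);f=env/rate=.02);env.pause(.15);f=env/' h.py; python3 - <<'E'
from h import *
f=lambda x,y:(140+(x+.5)/2.5-.5,140+(y+.5)/2.504-.5)
print("lid",ray(f(193,163),"top",.109))
put(bd(.08,-.088),YB+np.pi/2,.022,.56)
pick((.4715,-.1436),0,.022)
im=env.capture("top");s=env.capture("side");np.save("pics/t4.npy",im)
cv2.imwrite("pics/t4.png",np.hstack([cv2.resize(im[140:275,140:300,::-1],(400,338),interpolation=cv2.INTER_CUBIC),cv2.resize(s[150:285,150:310,::-1],(400,338),interpolation=cv2.INTER_CUBIC)]))
E
```

```text
lid [0.54109942 0.18073161]
touch at dz mm -3.469446951953614e-15 f 1.4539455797493175
t 42.35
gap mm 35.49827174877262 F 29.99993800316588
held gap 35.97681638735236 wrist [-0.11 -0.46 -2.17] 48.6
```

View pics/t4.png

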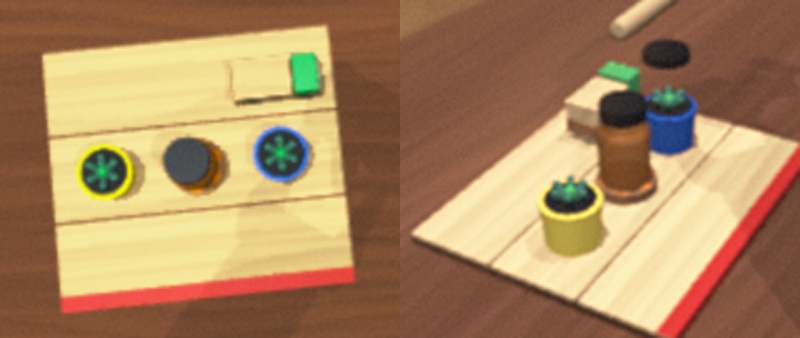

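The truck stands behind the blue planter at crop (276,80), parallel to the edge. The rocket is in the gripper. I place it and then verify everything from a cleared pose.

```bash
python3 - <<'E'
from h import *
put(bd(-.077,.088),YB,.034,.7)
env.move_j([-1.479,.158,1.597,0,1.386,-.21])
im=env.capture("top");s=env.capture("side");np.save("pics/t5.npy",im);np.save("pics/s5.npy",s)
P={"coaster":(*B,YB,.012),"lantern":(*B,0,.024),"truck":(*bd(.08,-.088),YB-np.pi/2,.012),"rocket":(*bd(-.077,.088),0,.012)}
S["pl"]=rings((.025,0),(.028,.045));P2=dict(P);out=[]
for cam,i,(u0,v0) in(("top",im,(150,140)),("side",s,(155,150))):
    o=cv2.resize(i[v0:v0+130,u0:u0+160,::-1],None,fx=2.5*2*.99,fy=5*.99,interpolation=cv2.INTER_CUBIC)
    k=5*.99
    L=[(S[n],q) for n,q in P.items()]+[(S["pl"],(*bd(0,y),0,.012)) for y in(.088,-.088)]+[(box(-.135,.135,.15,.012,.0121),(*B,YB,0))]
    for m,q in L:
        h=cv2.convexHull(proj(place(m,*q),cam).astype(np.float32))
        cv2.polylines(o,[np.int32(((h-[u0,v0]+.5)*k))],True,(255,0,255),1)
    cv2.imwrite(f"pics/f_{cam}.png",o[:600,:800])
print(env.read_t())
E
```

```text
touch at dz mm -1.0000000000000009 f 7.479779499765572
t 56.7583
59.9
```

View pics/f_top.png

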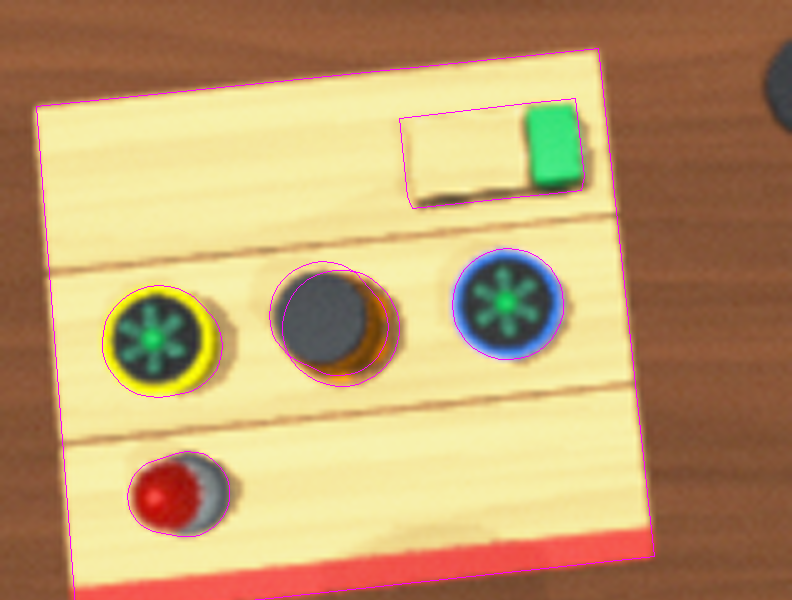

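View pics/f_side.png

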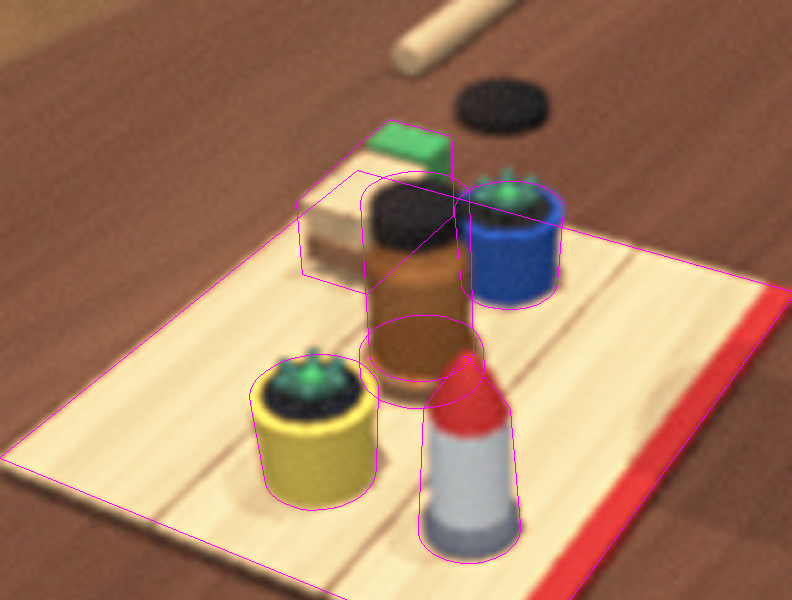

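Everything matches the target outlines to within about 2 mm in both views. In the top view the lantern's lid is at (322,318) over the coaster at (341,329), the truck at (492,155) and the rocket at (180,494), all upright. I hand it in.

```bash
python3 -c "
from cell import env
print(env.finish_job())"
```

```text
the job is handed in; nothing more can be done
None
```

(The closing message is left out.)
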